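# Make and label a new bay in the sloping snack tray

## Robot

A 6-joint arm with a two-finger parallel gripper is mounted at the origin on the work surface. World frame = base frame: x ahead of the robot, y to its left, z up, the work surface at z = 0. Lengths are in m, angles in rad, forces in N, time in s.
With the tool pointing down it reaches from about 0.275 to 0.775 m from the base axis. Payload 14.6 kg.
Tool frame: the origin (TCP) lies at the very end of the fingers, on their centre line; the grasp point (between the pads) lies 19 mm behind it; z points along the fingers, y is the line along which they close (so a half turn about z gives the same grasp; the last joint's range is limited). The gripper opens to 85 mm and grips with 20 to 120 N. Pads are 22 mm wide; open, the fingers measure 114 mm over their backs; the gripper's body (76 mm by 85 mm) begins 54 mm behind the grasp point. The pads swing forward as they close: fully open they stand 13 mm farther back than shut.
Start: joints at [-1.468, 0.263, -0.048, 1.259, 0, 1.415], TCP at [0.134, -0.508, 0.231] pointing down, gripper open.
Joint ranges: [-2.65, 2.65], [-0.89, 1.7], [-1.18, 1.37], [-2.13, 2.11], [-1.35, 1.29], [-3.14, 3.14]. Speed limits (rad/s): [1.89, 1.89, 2.57, 2.79, 3.14, 3.14].

## Interface

Orientations are given as a rotation vector (axis times angle).
In Python, from cell import manip gives the robot as it stands.
- The arm moves only by the tool apply_moves, never from a script. Its argument "increments" is a list that holds one entry, the list of rows, each a list of 7 numbers: the opening, from -1 (shut) to 1 (fully open), then the shift along the world's x, y, z as a fraction of full scale, then the turn, a rotation vector about the world's x, y, z as a fraction of full scale. In form: [[[grip, tx, ty, tz, rx, ry, rz], ...]]. A call has 1 to 5 rows; each row shifts and turns the commanded pose from where the row before left it; what a row does not reach is not made up. Full scale, the value 1, is 0.05 m for a shift and 0.15 rad for a turn. A row lasts 1/8 s, in which the tool goes at most 62.5 mm and 10.7 degrees, less where a joint would pass 70% of its speed; a pose out of reach is approached as far as the arm can. A call with a number of a shift or a turn outside -1 to 1 is refused whole. A call with a gripper value outside its range is refused whole. The fingers move at their own pace and stop on an object; "force" is the grip in N (left out, the last holds). Time passes only in rows, so rows that do not move let the fingers close. It gives the time, the measured TCP pose, the force, the opening and the grip force at its end, in the units of the state.
- manip.state(): the state, without advancing time (a new reading comes with each control period).
- manip.capture(name): name is "side" or "top" or "wrist"; returns a dict with "color" (400x640x3 uint8, blue, green, red), "z_map" (400x640 float32, m along the optical axis (not along the pixel's ray), 0 where there is no reading), "fovy" (degrees; the focal length in pixels is half the picture's height over the tangent of half this angle, whatever the lens; pixels are square), "cx", "cy" (the principal point, pixels), "k1" (the pictures are not rectified: a ray, as slopes to the right and down, at radius r is drawn at 1 + k1 r^2 times it, then the intrinsics apply), "origin" and "rotation" of the camera in the world; the wrist camera has in their place "mount" (4x4, takes a point from camera to tool coordinates, whose origin is the TCP and whose axes are the flange's). Camera axes: x right, y up, looking along -z (the intrinsics and any distortion apply to the point x, -y, -z); pixel columns grow to the right and rows downward; lengths in m; the calibration is good to about 2 mm. A picture is of the moment at which its call begins: read the wrist's pose just before it.
- manip.close_job(): hands the job in; it is judged then, once.
Trained networks look in a picture, given as the dict that the camera call returned (one of the last four; its "shot" number tells which), for a name from the list of things; names that differ only in an ending like _2 or _b are one class to them, and where a whole thing is asked for, a point or a joint stands for the part that bears it (a point fixed in the world has none). Each returns a list of dicts, best first, with "p" (0 to 1); they miss things now and then, are a little off and sometimes report something else, mostly with a low value. They report only what shows in the picture. A call takes as long as a camera call. They do not tell look-alikes from the thing itself.
- manip.search_frame(picture, target): "box" ([centre column, centre row, width, height] in pixels, round what is visible of it).
The state is a dict: "clock": time; "joints": joint angles; "dq": joint speeds; "joint_torque": joint torques, N m; "position": TCP position; "ee_rot": TCP orientation; "wrist_force": force on the tool from outside, world axes, zero at the start; "wrist_torque": the same for the moment, N m; "gripper_width": finger opening in m; "grip_force": force on a finger pad.
Only numpy, scipy, OpenCV 4.12 (cv2) and the standard library are available. Lean on these libraries where they do the work, as an engineer would, in place of code of your own. Each camera call takes 0.05 s, during which the arm holds its last target. There are 200 camera calls.

## Task

Make a new bay in the sloping display tray: first slide its divider along until it lines up with the dark saddle on the front lip. Then squeeze open the sprung clip that carries the white card, take it off the basket rim, and let it close on the tray's front lip about the middle of the widened bay (between the divider and the tray's left end), pushed fully down and with the card hanging outside the tray. Leave the clip without a card and all the other goods where they are.

Things in the scene. Friction and masses are not known exactly. Their poses are not given: they have to be found in the camera images.
- tray: Fixed red stand of the sloping tray, 370 mm wide (y), 275 deep. Origin on the table straight below the middle of the tray's front lip; x to the tray's back, y to its left end, z up. Rear posts (x 210 to 240, y +-178 mm) carry a shelf board 360 to 375 mm above the table at x 175 to 275, with packs up to 420 mm.
- lip: White tray with plain metal front lip, fixed. Origin: middle of the lip's top edge, 120 mm above the table; z up along the lip, leaning 30 degrees towards the robot; x along the floor to the back and up; y left along the lip. Lip plate 5 mm thick (x +-2.5), z -45 to 0, y +-185; floor top z -39; end walls y +-182 and 6 mm thick, to z 0; back wall x 220, to z 15. Packs at y -175 to -85, to z -3.
- bay_wall (a point): Point at the inner face of the tray's left end wall, at the lip's top edge (lip frame x 0, y 179, z 0 mm; axes as the lip). The new bay lies between this wall and the divider.
- divider (a joint): Divider's slide along the tray, m: grows towards the tray's left (lip +y), range 0 to 0.215; 0 is at lip y -60 mm, so lip y = joint - 0.060. About 2 N of friction, stays where it is left.
- divider_top (a point): Middle of the top of the divider's grey upright grip tab, axes as the lip. The tab is 14 mm thick (lip y) and 30 mm long (lip x), lip frame x 60 to 90 mm, standing from the divider plate (4 mm thick, top at lip z -3) up to lip z 46.
- saddle: Small dark steel saddle astride the lip, fixed, marking the divider's new place: 16 mm wide (y), standing 16 mm above the lip. Origin at the lip's top edge in its middle; axes as the tray (z up, y along the lip to the left). The divider is lined up when the tab's middle and the saddle's middle have the same y along the lip.
- basket: Fixed open pink basket, 160 (x) x 260 (y) x 100 mm high, walls 5 mm. Origin at the centre of its underside; the clips start on its front (-x) rim, its wall's middle at local x -77.5 mm.
- clip: Steel sprung clip with the white card, like a clothes peg standing jaws down on the rim; 30 mm wide (y), 75 g. Origin midway between the closed jaws, on the rim's top edge under the throat bar; z up from the jaws, x square to the jaws, card on the -x side. Jaws reach to z -20, hinge at z 22, flat handles z 25 to 70. The frame is that of the card half, which turns 0.17 rad when squeezed evenly.
- clip_lever (a joint): Opening of the clip, rad: 0 closed on a 5 mm edge, 0.35 fully squeezed, -0.08 shut on nothing. At rest the handles spread upwards, 25 mm over the outsides at z 26 and 41 mm at z 70; fully squeezed (10 N near the tops) they stand parallel, 24 mm over the outsides, and the jaw tips are 20 mm apart.
- clip_card (a point): Middle of the card's outer face, axes as the clip. The card is 66 wide (y), 50 high and 3 mm thick, at clip x -7.5 to -10.5, z -42 to 8 mm.
- plain: A second steel clip of the same size but without a card, on the same basket rim; to be left alone. Origin and axes as the other clip.
- bottle: Bystander: brown bottle, 54 mm diameter, 200 mm high, origin under its foot.
- jar: Bystander: clear jar with lid, 64 mm diameter, 110 mm high, origin under its foot.
- mug: Bystander: white mug, 74 mm diameter, 85 mm high, handle to its +y, origin under its foot.
- tape: Bystander: yellow tape roll lying flat, 90 mm diameter, 24 mm high, origin under its centre.
- pack: Bystander: green pack 50 x 80 x 30 mm high, origin under its centre.
- can: Bystander: can in the basket, 60 mm diameter, 75 mm high, origin under its foot.
- carton: Bystander: small carton in the basket, 50 x 90 x 60 mm high, origin under its centre.
Things that resemble listed ones, but are neither listed nor needed, are in the scene too. Leave any purple look-alike of the clip alone.

How it is judged:
By the outcome, as a careful person would: the job done as asked, in the order asked, and still so for the second after the job is handed in, with the robot touching nothing.
It also fails if it takes over 48 s, if anything falls off the work surface, if the arm or the gripper's body presses on something with over 40 N, if the wrist force passes 120 N, or if a joint passes its speed limit or range.

## Working session

There is one attempt and no reset: what is moved stays moved. The work goes in short steps, Python scripts to look and compute and a tool call to move; the robot and the scene stay as the last step left them, time stands still between calls to the robot, and variables do not carry over. Pictures are saved under pics/ and viewed, at most 10 in all, crops included, and the job is handed in when it is done.

Besides the shell and the picture viewer there is one more tool, called after "Emit:" as name(argument=value, ...), one argument or row to a line, values as JSON. apply_moves: Moves the arm, as the interface text tells. Shift numbers are shares of 0.05 m and turn numbers shares of 0.15 rad, none past 1 either way. Its arguments: {"type":"object","properties":{"increments":{"type":"array","items":{"type":"array","items":{"type":"array","items":{"type":"number"}}}},"force":{"type":"number"}},"required":["increments"]}

```bash
ls; mkdir -p pics; cat > h.py <<'E'
import numpy as np, cv2
from cell import manip
from scipy.spatial.transform import Rotation as R
def pose(p,st=None):
    if 'mount' in p:
        T=np.eye(4);T[:3,:3]=R.from_rotvec(st['ee_rot']).as_matrix();T[:3,3]=st['position']
        return T@np.array(p['mount'])
    T=np.eye(4);T[:3,:3]=np.array(p['rotation']).reshape(3,3);T[:3,3]=p['origin'];return T
def cloud(p,st=None):
    h,w=p['z_map'].shape;f=h/2/np.tan(np.radians(p['fovy'])/2)
    u,v=np.meshgrid(np.arange(w),np.arange(h))
    K=np.array([[f,0,p['cx']],[0,f,p['cy']],[0,0,1.]])
    s=cv2.undistortPoints(np.stack([u,v],-1).reshape(-1,1,2).astype(float),K,np.array([p['k1'],0,0,0,0.])).reshape(h,w,2)
    z=p['z_map'].astype(float)
    P=np.stack([s[...,0]*z,-s[...,1]*z,-z],-1);T=pose(p,st)
    W=P@T[:3,:3].T+T[:3,3];W[z<=0]=np.nan;return W
def px(p,X,st=None):
    T=pose(p,st);c=(np.atleast_2d(X)-T[:3,3])@T[:3,:3]
    f=200/np.tan(np.radians(p['fovy'])/2)
    a=c[:,0]/-c[:,2];b=-c[:,1]/-c[:,2];k=1+p['k1']*(a*a+b*b)
    return np.stack([p['cx']+f*a*k,p['cy']+f*b*k],-1)
E
python3 - <<'E'
from h import *
s=manip.state();print(s['position'],s['ee_rot'],s['clock'],s['gripper_width'])
for n in('top','side'):
    p=manip.capture(n);cv2.imwrite(f'pics/{n}0.png',p['color']);np.savez(f'{n}0.npz',W=cloud(p),C=p['color'])
    print(n,p['origin'],p['fovy'],p['k1'])
    W=cloud(p)
    for t in['lip','divider','saddle','basket','clip','clip_card','plain','bottle','jar','mug']:
        for d in manip.search_frame(p,t)[:3]:
            u,v=map(int,d['box'][:2]);print(t,round(d['p'],2),np.round(d['box']),np.round(W[min(v,399),min(u,639)],3))
E
```

```text
pics
[ 0.13383692 -0.50736216  0.23081711] [-3.11445658e+00 -4.03753787e-01 -7.85350095e-05] 0.0 0.08525407097143436Traceback (most recent call last):
  File "<stdin>", line 4, in <module>
  File "h.py", line 15, in cloud
    P=np.stack([s[...,0]*z,-s[...,1]*z,-z],-1);T=pose(p,st)
                                                 ~~~~^^^^^^
  File "h.py", line 8, in pose
    T=np.eye(4);T[:3,:3]=np.array(p['rotation']).reshape(3,3);T[:3,3]=p['origin'];return T
                         ~~~~~~~~~~~~~~~~~~~~~~~~~~~~~~~^^^^^
ValueError: cannot reshape array of size 3 into shape (3,3)
```

Rotation is a rotation vector.

```bash
sed -i "s/np.array(p\['rotation'\]).reshape(3,3)/R.from_rotvec(p['rotation']).as_matrix()/" h.py
python3 - <<'E'
from h import *
for n in('top','side'):
    p=manip.capture(n);cv2.imwrite(f'pics/{n}0.png',p['color']);W=cloud(p);np.savez(f'{n}0.npz',W=W,C=p['color'])
    print(n,p['origin'],p['rotation'],p['fovy'],p['k1'])
    for t in['lip','divider','saddle','basket','clip','clip_card','plain','bottle','jar','mug']:
        for d in manip.search_frame(p,t)[:3]:
            u,v=map(int,d['box'][:2]);print(t,round(d['p'],2),np.round(d['box']),np.round(W[min(v,399),min(u,639)],3))
E
```

```text
top [0.45065318 0.19896517 1.30933141] [ 0.0399686  -0.06407391 -1.59622704] 51.244098799666205 -0.012863618580363346
lip 0.67 [463. 166. 150.  85.] [ 0.613 -0.235  0.137]
lip 0.43 [450. 204.  11.  15.] [ 0.506 -0.194  0.13 ]
divider 0.79 [407. 165.  12.  57.] [ 0.612 -0.066  0.172]
saddle 0.5 [451. 202.   7.  14.] [ 0.509 -0.197  0.132]
saddle 0.47 [282. 177.  20.  22.] [0.601 0.288 0.081]
basket 0.58 [267. 197. 101.  84.] [0.549 0.342 0.002]
basket 0.22 [247. 225.  10.   3.] [0.459 0.381 0.144]
clip 0.95 [165. 260.  34.  38.] [0.359 0.655 0.021]
clip 0.89 [237. 268.  41.  28.] [0.329 0.435 0.024]
clip 0.59 [250. 228.  18.  12.] [0.453 0.375 0.125]
clip_card 0.98 [166. 258.  31.  34.] [0.365 0.649 0.02 ]
clip_card 0.65 [249. 229.  22.  22.] [0.447 0.378 0.127]
clip_card 0.57 [240. 269.  34.  21.] [0.329 0.426 0.022]
plain 0.68 [290. 212.  13.  17.] [0.495 0.261 0.126]
bottle 0.84 [348. 233.  21.  12.] [0.433 0.104 0.196]
jar 0.92 [340. 152.  21.  26.] [0.667 0.113 0.105]
mug 0.65 [291. 250.  36.  26.] [0.378 0.267 0.004]
side [0.40168034 1.20036564 0.78455297] [ 0.09836012 -1.464703
[... 168 characters left out ...]
]
divider 0.46 [345. 248.  19.  34.] [0.443 0.378 0.126]
basket 0.71 [310. 260.  73.  92.] [0.55  0.298 0.007]
clip 0.75 [375. 372.  53.  40.] [0.357 0.661 0.019]
clip 0.65 [387. 297.  26.  36.] [0.33  0.436 0.019]
clip 0.6 [354. 201.  18.  58.] [0.432 0.131 0.117]
clip_card 0.98 [374. 371.  51.  44.] [0.361 0.658 0.018]
clip_card 0.97 [388. 292.  27.  40.] [0.325 0.42  0.025]
clip_card 0.74 [346. 249.  23.  34.] [0.44  0.384 0.127]
plain 0.75 [334. 223.  19.  32.] [0.482 0.265 0.126]
plain 0.4 [298. 132.  92. 138.] [ 0.674 -0.268  0.175]
bottle 0.97 [356. 201.  14.  64.] [0.425 0.131 0.118]
jar 0.98 [281. 206.  17.  36.] [0.668 0.137 0.087]
mug 0.66 [367. 243.  28.  38.] [0.388 0.289 0.077]
```

View pics/top0.png

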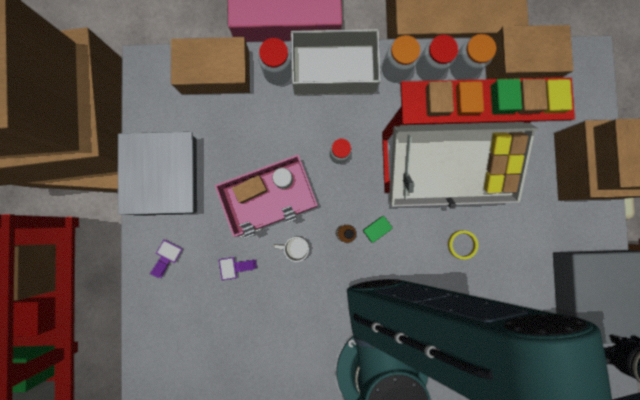

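View pics/side0.png

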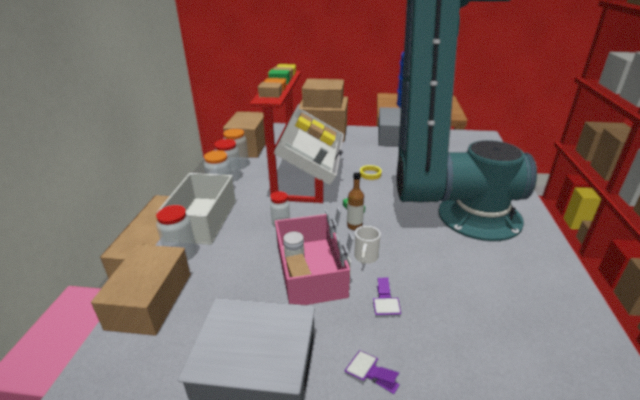

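The top view shows the tray's lip along row ~205 (cols 392–522). The divider tab is at (408,182) and the saddle at (451,203). The card clip is at (249,229) on the basket rim, the plain one at (290,213), and the purple decoys are on the table. I'll fit frames from depth.

```bash
python3 - <<'E'
from h import *
d=np.load('top0.npz');W=d['W'];C=d['C']
np.set_printoptions(suppress=True,linewidth=220)
print('lip cols: row of min x with z in .1-.14')
for u in range(384,536,8):
    c=W[185:216,u];m=(c[:,2]>.105)&(c[:,2]<.15);i=np.where(m)[0]
    if len(i): print(u,185+i[-1],np.round(c[i[-1]],3))
print('end');
for v in (150,165,180,195):
    for rng in ((384,400),(520,540)): print(v,rng[0],np.round(W[v,rng[0]:rng[1],1:][:, :],3).tolist()[::2])
print('saddle');print(np.round(W[196:210,446:458,2]*1000))
print('tab');m=(W[170:200,398:418,2]>.17);print(np.round(W[170:200,398:418][m].mean(0),4),m.sum(),np.round(W[170:200,398:418][m].max(0),3),np.round(W[170:200,398:418][m].min(0),3))
print('rim')
for u in range(226,322,6):
    c=W[195:242,u];m=(c[:,2]>.09)&(c[:,2]<.11);i=np.where(m)[0]
    if len(i): print(u,195+i[-1],np.round(c[i[-1]],3))
for b in((240,260,220,240),(281,301,202,224)):
    q=W[b[2]:b[3],b[0]:b[1]].reshape(-1,3);q=q[q[:,2]>.12];print('clip',len(q),q.mean(0),q.min(0),q.max(0))
cv2.imwrite('pics/c0.png',np.hstack([cv2.resize(C[150:250,210:310],(400,400),interpolation=cv2.INTER_CUBIC),cv2.resize(C[120:220,380:480],(400,400),interpolation=cv2.INTER_CUBIC)]))
E
```

```text
lip cols: row of min x with z in .1-.14
392 206 [ 0.502 -0.031  0.118]
400 205 [ 0.504 -0.054  0.12 ]
408 205 [ 0.504 -0.077  0.119]
416 205 [ 0.503 -0.1    0.119]
424 205 [ 0.503 -0.123  0.119]
432 204 [ 0.505 -0.146  0.121]
440 204 [ 0.504 -0.169  0.121]
448 205 [ 0.501 -0.193  0.117]
456 204 [ 0.503 -0.215  0.121]
464 203 [ 0.505 -0.237  0.123]
472 203 [ 0.505 -0.262  0.119]
480 203 [ 0.504 -0.283  0.125]
488 203 [ 0.504 -0.31   0.116]
496 202 [ 0.506 -0.332  0.12 ]
504 202 [ 0.505 -0.353  0.123]
512 202 [ 0.504 -0.377  0.123]
520 196 [ 0.521 -0.399  0.128]
end
150 384 [[-0.031, 0.02], [-0.038, 0.016], [-0.047, 0.002], [-0.054, 0.001], [-0.028, 0.164], [-0.029, 0.188], [-0.03, 0.209], [-0.044, 0.166]]
150 520 [[-0.371, 0.198], [-0.377, 0.196], [-0.383, 0.195], [-0.392, 0.189], [-0.391, 0.201], [-0.397, 0.201], [-0.508, 0.006], [-0.516, 0.004], [-0.524, 0.0], [-0.531, 0.0]]
165 384 [[-0.03, 0.017], [-0.036, 0.02], [-0.042, 0.019], [-0.051, 0.005], [-0.029, 0.149], [-0.03, 0.172], [-0.034, 0.18], [-0.049, 0.138]]
165 520 [[-0.383, 0.17], [-0.39, 0.167], [-0.393, 0.171], [-0.395, 0.1
[... 1587 characters left out ...]
   1.  -4.   1.   4.  -2.   2.  -3.   3.   2.   2.]]
tab
[ 0.5561 -0.0667  0.1915] 103 [ 0.595 -0.06   0.206] [ 0.535 -0.075  0.17 ]
rim
226 218 [0.481 0.448 0.102]
232 234 [0.434 0.431 0.101]
238 234 [0.434 0.414 0.099]
256 231 [0.441 0.361 0.105]
262 225 [0.458 0.345 0.095]
268 223 [0.463 0.327 0.099]
274 221 [0.468 0.31  0.096]
280 218 [0.477 0.292 0.099]
298 212 [0.493 0.24  0.098]
304 210 [0.498 0.222 0.091]
310 207 [0.506 0.204 0.1  ]
316 205 [0.511 0.187 0.102]
clip 162 [0.44710375 0.38004054 0.14090256] [0.42337349 0.36098544 0.12016897] [0.4692645  0.39746744 0.17069101]
clip 153 [0.48772619 0.26384929 0.14138167] [0.46380909 0.24579502 0.12025094] [0.50751965 0.28098347 0.17263625]
```

View pics/c0.png

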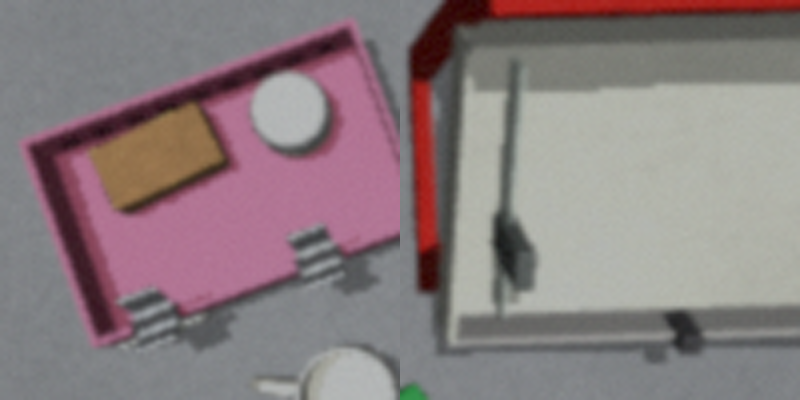

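Left crop shows the card clip (150,315) with white fringes and the plain clip (315,255). Right crop shows the tab (515,250) and the saddle (685,330). The tray's yaw is about 0, its lip runs from y −0.03 to −0.40, and the saddle is at y≈−0.198. I'll move in for a wrist view.

Emit:
apply_moves(
  increments=[
    [[1,0.6,0.7,0.4,0,0,-0.167],[1,0.73,0.77,0.4,0,0,-0.167],[1,0.73,0.77,0.4,0,0,-0.167],[1,0.73,0.77,0.4,0,0,-0.167],[1,0.73,0.77,0.4,0,0,-0.167]],
  ],
)

```text
clock: 1.78
position: [0.3107, -0.3172, 0.3321]
ee_rot: [3.134, 0.206, 0.0]
wrist_force: [0.5, -0.4, 0.6]
gripper_width: 0.0857
grip_force: 0.0
```

Emit:
apply_moves(
  increments=[
    [[1,0.73,0.77,0,0,0,-0.167],[1,0.73,0.77,0,0,0,-0.167],[1,0.73,0.77,0,0,0,-0.167],[1,0.73,0.77,0,0,0,-0.167],[1,0.3,0.4,0,0,0,-0.167]],
  ],
)

```text
clock: 2.4
position: [0.4722, -0.1427, 0.3311]
ee_rot: [-3.141, -0.013, -0.0]
wrist_force: [-0.1, -0.3, -0.5]
gripper_width: 0.0856
grip_force: 0.0
```

Emit:
apply_moves(
  increments=[
    [[0.2,0,0,0,0,0,0],[0.2,0,0,0,0,0,0]],
  ],
)

```text
clock: 2.65
position: [0.4705, -0.145, 0.3313]
ee_rot: [3.141, 0.012, -0.0]
wrist_force: [0.3, 0.1, -0.3]
gripper_width: 0.0521
grip_force: 0.0
```

```bash
python3 - <<'E'
from h import *
s=manip.state();p=manip.capture('wrist');W=cloud(p,s);np.savez('w1.npz',W=W,C=p['color']);cv2.imwrite('pics/w1.png',p['color'])
print(s['clock'],s['position'],R.from_rotvec(s['ee_rot']).as_matrix().round(3),s['joints'],s['gripper_width'])
for t in('divider','saddle','lip'):
    for d in manip.search_frame(p,t)[:2]: print(t,d['p'],np.round(d['box']))
E
```

```text
2.65 [ 0.47054472 -0.14499635  0.3312868 ] [[ 1.     0.008 -0.   ]
 [ 0.008 -1.    -0.   ]
 [-0.     0.    -1.   ]] [-4.64472089e-01  1.96322372e-01  1.30187913e-01  1.50472384e+00
 -1.90024457e-04  2.66949566e+00] 0.0520694588559569
divider 0.67 [225.  65.  41. 128.]
saddle 0.77 [362. 140.  17.  30.]
lip 0.63 [225.  65.  41. 128.]
lip 0.61 [394.  76. 460. 146.]
```

View pics/w1.png

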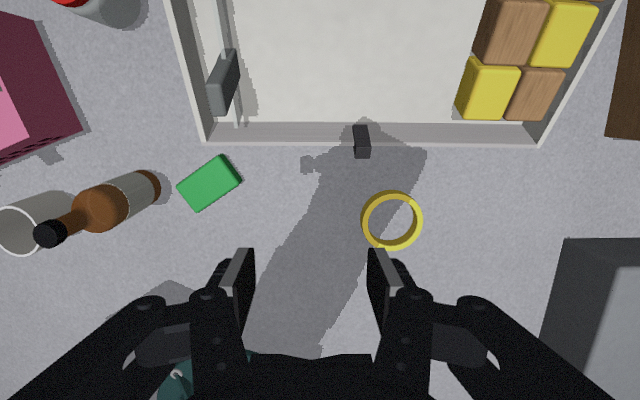

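The wrist view shows the tray clearly: lip along row ~143, tab at (222,80), saddle at (362,140). The green pack, bottle and tape are clear of the tray. I'll fit the lip, saddle and tab precisely.

```bash
python3 - <<'E'
from h import *
np.set_printoptions(suppress=True,linewidth=220,precision=4)
d=np.load('w1.npz');W=d['W']
L=[]
for u in list(range(215,345,3))+list(range(385,530,3)):
    c=W[115:160,u];i=np.where(c[:,2]>.09)[0]
    if len(i): L.append(c[i[-3:]].mean(0))
L=np.array(L);a=np.polyfit(L[:,1],L[:,0],1);print('lip x=',a,'z',np.median(L[:,2]), 'x at -.2145',np.polyval(a,-.2145))
for v in(100,115,130):
    r=W[v];i=np.where(r[:,2]>.1)[0];print(v,'ends',r[i[0]],r[i[-1]],'y',r[i[:4],1],r[i[-4:],1])
S=W[118:160,345:380].reshape(-1,3);S=S[(S[:,2]>.128)&(S[:,0]<.53)];print('saddle',len(S),S.mean(0),np.percentile(S,[2,98],0),'mid y',S[:,1].min()/2+S[:,1].max()/2)
# by colour: dark pixels
g=d['C'].max(2)
m=(g<80);
def reg(u0,u1,v0,v1,zmin,zmax):
    q=W[v0:v1,u0:u1].reshape(-1,3);q=q[(q[:,2]>zmin)&(q[:,2]<zmax)];return q
T=reg(195,250,40,125,.165,.215);T=T
print('tab',len(T),T.mean(0),np.percentile(T,[1,50,99],0))
for z in(.17,.18,.19):
    q=T[abs(T[:,2]-z)<.005];print(z,len(q),q[:,:2].min(0),q[:,:2].max(0))
E
```

```text
lip x= [-0.006   0.5016] z 0.11977618912234199 x at -.2145 0.5028491159748789
100 ends [0.552  0.2035 0.1019] [ 0.5528 -0.3957  0.149 ] y [0.2035 0.2033 0.2009 0.2   ] [-0.3928 -0.394  -0.3957 -0.3957]
115 ends [0.535  0.1984 0.1015] [ 0.538  -0.3952  0.1406] y [0.1984 0.1983 0.1964 0.193 ] [-0.3927 -0.3933 -0.3944 -0.3952]
130 ends [0.5176 0.1938 0.1006] [ 0.5222 -0.3971  0.1302] y [0.1938 0.1921 0.1917 0.19  ] [-0.3933 -0.3934 -0.3953 -0.3971]
saddle 285 [ 0.4988 -0.1974  0.1336] [[ 0.4894 -0.2053  0.1285]
 [ 0.507  -0.1897  0.1383]] mid y -0.19760276044841182
tab 1299 [ 0.5573 -0.0687  0.1885] [[ 0.5338 -0.0737  0.1657]
 [ 0.5558 -0.069   0.1923]
 [ 0.5952 -0.0604  0.2042]]
0.17 252 [ 0.5455 -0.0738] [ 0.597  -0.0606]
0.18 200 [ 0.5379 -0.0738] [ 0.5752 -0.0606]
0.19 351 [ 0.533  -0.0739] [ 0.5686 -0.0594]
```

Emit:
apply_moves(
  increments=[
    [[0.2,0.86,0.78,0,0,0,0],[0.2,0.86,0.78,0,0,0,0],[0.2,0,0,-0.8,0,0,0],[0.2,0,0,-0.8,0,0,0],[0.2,0,0,-0.6,0,0,0]],
  ],
)

```text
clock: 3.48
position: [0.5563, -0.067, 0.2197]
ee_rot: [-3.141, -0.011, 0.001]
wrist_force: [0.6, 0.1, 0.2]
gripper_width: 0.0515
grip_force: 0.0
```

Emit:
apply_moves(
  increments=[
    [[0.2,0,0,0,0,0,0]],
  ],
)

```text
clock: 3.6
position: [0.5557, -0.0669, 0.2199]
ee_rot: [-3.141, -0.01, 0.005]
wrist_force: [0.8, 0.4, -0.1]
gripper_width: 0.0511
grip_force: 0.0
```

Emit:
apply_moves(
  increments=[
    [[0.2,0,0,-0.55,0,0,0],[0.2,0,0,-0.55,0,0,0],[0.2,0,0,0,0,0,0]],
  ],
)

```text
clock: 3.98
position: [0.5565, -0.0669, 0.1664]
ee_rot: [-3.141, -0.011, 0.002]
wrist_force: [0.6, -0.2, 1.0]
gripper_width: 0.0513
grip_force: 0.0
```

Emit:
apply_moves(
  force=20,
  increments=[
    [[-0.8,0,0,0,0,0,0],[-0.8,0,0,0,0,0,0],[-0.8,0,0,0,0,0,0],[-0.8,0,0,0,0,0,0]],
  ],
)

```text
clock: 4.47
position: [0.5575, -0.0669, 0.1677]
ee_rot: [3.141, 0.011, 0.003]
wrist_force: [-1.4, -0.4, 6.9]
gripper_width: 0.0138
grip_force: 25.9
```

Emit:
apply_moves(
  increments=[
    [[-0.8,0.003,-0.4,0,0,0,0],[-0.8,0.003,-0.6,0,0,0,0],[-0.8,0.003,-0.6,0,0,0,0],[-0.8,0.003,-0.6,0,0,0,0],[-0.8,0.003,-0.41,0,0,0,0]],
  ],
)

```text
clock: 5.1
position: [0.5581, -0.1984, 0.1677]
ee_rot: [3.141, 0.011, 0.003]
wrist_force: [-0.3, 2.5, 7.9]
gripper_width: 0.0136
grip_force: 26.0
```

Emit:
apply_moves(
  increments=[
    [[-0.8,0,0,0,0,0,0],[-0.8,0,0,0,0,0,0]],
  ],
)

```text
clock: 5.35
position: [0.5581, -0.1981, 0.1677]
ee_rot: [3.14, 0.01, 0.003]
wrist_force: [-1.1, -2.1, 6.4]
gripper_width: 0.0134
grip_force: 25.9
```

```bash
cat > chk.py <<'E'
from h import *
np.set_printoptions(suppress=True,precision=4)
s=manip.state();print(s['clock'],s['position'])
for n in('wrist','top'):
    p=manip.capture(n);W=cloud(p,s);X=W.reshape(-1,3)
    S=X[(X[:,2]>.128)&(X[:,2]<.15)&(X[:,0]<.507)&(X[:,0]>.48)&(abs(X[:,1]+.2)<.04)]
    T=X[(X[:,2]>.165)&(X[:,2]<.21)&(X[:,0]>.533)&(X[:,0]<.548)&(abs(X[:,1]+.2)<.02)]
    for q in(S,T): print(n,len(q),q[:,1].min() if len(q) else 0,q[:,1].max() if len(q) else 0,np.percentile(q[:,1],[5,95]).mean() if len(q) else 0)
    cv2.imwrite(f'pics/chk_{n}.png',p['color'])
E
python3 chk.py
```

```text
5.35 [ 0.5581 -0.1981  0.1677]
wrist 0 0 0 0
wrist 556 -0.2062389958180974 -0.18903869384706692 -0.19759359426573536
top 38 -0.20899079679042815 -0.19119948610014892 -0.19964322874710969
top 22 -0.2060876439467269 -0.192257082960553 -0.1993230638303588
```

Emit:
apply_moves(
  increments=[
    [[0.1,0,0,0,0,0,0],[0.1,0,0,0,0,0,0],[0.1,0,0,0.3,0,0,0],[0.1,0,0,1,0,0,0],[0.1,-0.6,0,1,0,0,0]],
  ],
)

```text
clock: 6.08
position: [0.5279, -0.197, 0.2831]
ee_rot: [-3.142, -0.013, -0.0]
wrist_force: [0.1, 0.0, 0.0]
gripper_width: 0.047
grip_force: 0.0
```

Emit:
apply_moves(
  increments=[
    [[0.1,-0.9,0.4,0.9,0,0,0],[0.1,-0.3,0.4,0.2,0,0,0],[0.1,0,0,0,0,0,0]],
  ],
)

```text
clock: 6.45
position: [0.47, -0.1574, 0.3349]
ee_rot: [3.141, 0.013, 0.003]
wrist_force: [0.7, -0.9, -0.1]
gripper_width: 0.0471
grip_force: 0.0
```

```bash
python3 chk.py
```

```text
6.45 [ 0.47   -0.1574  0.3349]
wrist 268 -0.20581064663471169 -0.18959271572611394 -0.1973557265898576
wrist 323 -0.20473147397195873 -0.19023740186870497 -0.19685187032745596
top 29 -0.20783932609018846 -0.1917975758887593 -0.19965065483632316
top 31 -0.20610660705174827 -0.19292790035601026 -0.19935030505518375
```

The divider lines up to within 0.5 mm. Next I'll hover near the card clip with the gripper turned for it.

Emit:
apply_moves(
  increments=[
    [[1,0,0.68,0,0,0,0.96],[1,0,0.68,0,0,0,0.96],[1,0,0.68,0,0,0,0.96],[1,0,0.68,0,0,0,0.96],[1,0,0.68,0,0,0,0.96]],
  ],
)

```text
clock: 7.18
position: [0.4709, 0.0126, 0.3322]
ee_rot: [-2.933, -1.124, 0.003]
wrist_force: [0.7, -0.2, 0.0]
gripper_width: 0.0851
grip_force: 0.0
```

Emit:
apply_moves(
  increments=[
    [[1,0,0.68,0,0,0,0.96],[1,0,0.68,0,0,0,0.96],[1,0,0.68,0,0,0,0.96],[1,0,0.68,0,0,0,0.96],[1,0,0.68,0,0,0,0.96]],
  ],
)

```text
clock: 7.8
position: [0.4709, 0.1828, 0.3321]
ee_rot: [-2.349, -2.085, 0.003]
wrist_force: [0.4, 1.1, -0.5]
gripper_width: 0.0855
grip_force: 0.0
```

Emit:
apply_moves(
  increments=[
    [[1,0,0.68,0,0,0,0.96],[1,0,0.68,0,0,0,0.96],[1,0,0.68,0,0,0,0.96],[1,0,0,0,0,0,0],[1,0,0,0,0,0,0]],
  ],
)

```text
clock: 8.43
position: [0.4707, 0.2834, 0.3325]
ee_rot: [-1.855, -2.535, 0.002]
wrist_force: [1.3, 0.2, -0.6]
gripper_width: 0.0851
grip_force: 0.0
```

```bash
python3 - <<'E'
from h import *
np.set_printoptions(suppress=True,linewidth=220,precision=4)
s=manip.state();p=manip.capture('wrist');W=cloud(p,s);np.savez('w2.npz',W=W,C=p['color']);cv2.imwrite('pics/w2.png',p['color'])
print(s['clock'],s['position'],R.from_rotvec(s['ee_rot']).as_matrix().round(3),s['joints'],s['gripper_width'])
for t in('clip','clip_card','plain','basket'):
    for d in manip.search_frame(p,t)[:2]: print(t,d['p'],np.round(d['box']))
E
```

```text
8.425 [0.4707 0.2834 0.3325] [[-0.302  0.953 -0.001]
 [ 0.953  0.302 -0.001]
 [-0.    -0.002 -1.   ]] [ 0.3937  0.3028  0.281   1.5507 -0.0002  1.6573] 0.0850892223513186
clip 0.81 [317.  74.  45.  65.]
clip 0.71 [244.  34.  54.  65.]
clip_card 0.97 [318.  76.  46.  62.]
clip_card 0.68 [243.  32.  53.  65.]
plain 0.63 [320. 197.  44.  46.]
basket 0.89 [388. 140. 155. 233.]
basket 0.35 [236. 298.  60. 107.]
```

View pics/w2.png

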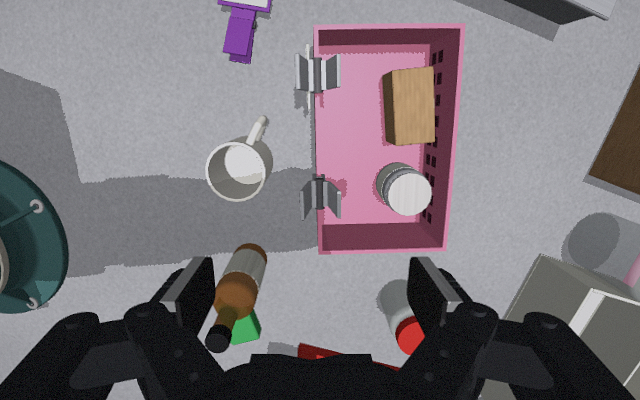

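The rim runs nearly vertically at col ~316. The card clip is at (318,73) with the white card edge at col 311, and the plain clip is at (320,197). Now I'll locate the clip exactly.

```bash
python3 - <<'E'
from h import *
np.set_printoptions(suppress=True,linewidth=220,precision=4)
W=np.load('w2.npz')['W']
L=[]
for v in list(range(104,168,2))+list(range(222,244,2)):
    r=W[v,300:340];m=(r[:,2]>.092)&(r[:,2]<.108);
    if m.sum()>1:L.append(np.r_[r[m].mean(0)])
L=np.array(L);a=np.polyfit(L[:,1],L[:,0],1);yaw=np.arctan(-a[0]);print('rim',a,'yaw',yaw,'z',np.median(L[:,2]),'std',np.std(L[:,0]-np.polyval(a,L[:,1])))
ex=np.array([np.cos(yaw),np.sin(yaw)]);ey=np.array([-np.sin(yaw),np.cos(yaw)])
rx=(L[:,:2]@ex).mean();print('rim x local',rx)
X=W[30:120,270:360].reshape(-1,3);X=X[X[:,2]>.122]
l=X[:,:2]@np.c_[ex,ey]
for z in(.13,.14,.15,.16,.17):
    k=abs(X[:,2]-z)<.005
    if k.sum():print(z,k.sum(),'x rel rim',l[k,0].min()-rx,l[k,0].max()-rx,'y',l[k,1].min(),l[k,1].max())
c=np.percentile(l[:,1],[1,99]);print('y',c,c.mean())
h=X[:,2]>.15; cx=np.percentile(l[h,0],[1,99]);print('handle x',cx-rx,'center',cx.mean()-rx, 'zmax',X[:,2].max())
print('clip origin',rx*ex+c.mean()*ey, 'by handle', cx.mean()*ex+c.mean()*ey)
E
```

```text
rim [-0.3514  0.5783] yaw 0.33794971573375104 z 0.10016232717503874 std 0.0006977538848709961
rim x local 0.5455652961946494
0.13 555 x rel rim -0.009903681879831261 0.013429910728513073 y 0.19727755411048364 0.23065996700793448
0.14 148 x rel rim -0.012142156724733177 0.013265172621966803 y 0.19887136102573671 0.22800437486074632
0.15 151 x rel rim -0.014891523658360994 0.01646707804009795 y 0.19874425490463107 0.22845340729837682
0.16 173 x rel rim -0.016196324179360566 0.0189246880624927 y 0.19888039654999728 0.2283978597830837
0.17 344 x rel rim -0.01953647865022956 0.020703961998880804 y 0.19884350863053316 0.22820720887831386
y [0.1983 0.229 ] 0.21365710630768028
handle x [-0.0194  0.0206] center 0.0006092806549151675 zmax 0.1696646584531884
clip origin [0.4439 0.3825] by handle [0.4444 0.3827]
```

Emit:
apply_moves(
  increments=[
    [[1,-0.26,0.99,0,0,0,0.15],[1,-0.27,0.99,0,0,0,0],[1,0,0,-0.9,0,0,0],[1,0,0,-0.9,0,0,0],[1,0,0,-0.5,0,0,0]],
  ],
)

```text
clock: 9.3
position: [0.4433, 0.3819, 0.2164]
ee_rot: [-1.826, -2.556, 0.003]
wrist_force: [0.1, 0.3, 1.4]
gripper_width: 0.0853
grip_force: 0.0
```

Emit:
apply_moves(
  increments=[
    [[1,0,0,0,0,0,0]],
  ],
)

```text
clock: 9.43
position: [0.4434, 0.3818, 0.2173]
ee_rot: [-1.826, -2.556, 0.004]
wrist_force: [0.3, 0.3, 0.6]
gripper_width: 0.0854
grip_force: 0.0
```

Emit:
apply_moves(
  increments=[
    [[1,0.016,0.016,-0.8,0,0,0],[1,0,0,-0.77,0,0,0],[0.2,0,0,0,0,0,0],[0.2,0,0,0,0,0,0]],
  ],
)

```text
clock: 9.93
position: [0.4457, 0.3838, 0.1422]
ee_rot: [1.825, 2.556, 0.004]
wrist_force: [-0.1, -0.6, 0.0]
gripper_width: 0.0522
grip_force: 0.0
```

Emit:
apply_moves(
  force=25,
  increments=[
    [[-0.8,0,0,0,0,0,0],[-0.8,0,0,0,0,0,0],[-0.8,0,0,0,0,0,0],[-0.8,0,0,0,0,0,0]],
  ],
)

```text
clock: 10.42
position: [0.4466, 0.3845, 0.1427]
ee_rot: [1.824, 2.555, 0.008]
wrist_force: [3.9, 1.4, 10.0]
gripper_width: 0.023
grip_force: 24.8
```

Emit:
apply_moves(
  increments=[
    [[-0.8,0,0,0.3,0,0,0],[-0.8,0,0,0.6,0,0,0],[-0.8,0,0,0.8,0,0,0],[-0.8,0,0,0.8,0,0,0],[-0.8,0,0,0.8,0,0,0]],
  ],
)

```text
clock: 11.05
position: [0.4443, 0.3832, 0.3078]
ee_rot: [1.825, 2.557, 0.002]
wrist_force: [0.4, 0.8, -0.1]
gripper_width: 0.0237
grip_force: 25.9
```

Emit:
apply_moves(
  increments=[
    [[-0.8,0,0,0.6,0,0,0],[-0.8,0,0,0,0,0,0]],
  ],
)

```text
clock: 11.3
position: [0.4451, 0.3836, 0.338]
ee_rot: [1.824, 2.556, 0.006]
wrist_force: [0.6, -0.6, -1.0]
gripper_width: 0.0233
grip_force: 25.9
```

```bash
python3 - <<'E'
from h import *
s=manip.state();P=[]
for n in('wrist','side'):
    p=manip.capture(n);W=cloud(p,s);np.savez(f'{n}3.npz',W=W,C=p['color'],**({'p':s['position'],'r':s['ee_rot']}))
    P.append(p['color'] if n=='wrist' else cv2.resize(p['color'][80:280,240:460],(440,400),interpolation=cv2.INTER_CUBIC))
cv2.imwrite('pics/h3.png',cv2.resize(np.hstack(P),(800,296)))
print(s['clock'],s['position'],R.from_rotvec(s['ee_rot']).as_matrix().round(3),s['gripper_width'],s['grip_force'],s['wrist_force'])
E
```

```text
11.3 [0.44507893 0.38363996 0.33804655] [[-0.325  0.946  0.004]
 [ 0.946  0.325  0.002]
 [ 0.001  0.004 -1.   ]] 0.023287433913519135 25.93523472547531 [ 0.62243528 -0.64951143 -0.9762841 ]
```

View pics/h3.png

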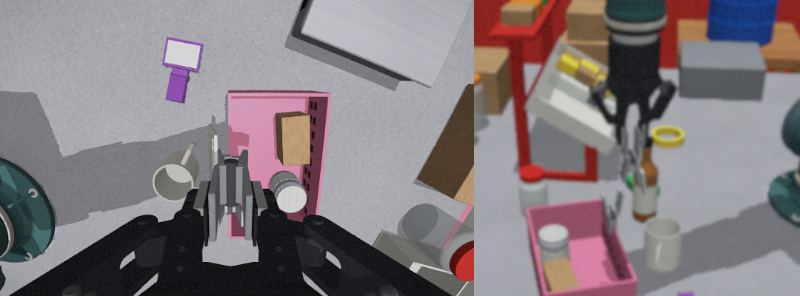

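The clip is held by its handles with the card on its −x side, and the plain clip is still on the rim. Next I'll measure the held clip in the tool frame.

```bash
python3 - <<'E'
from h import *
np.set_printoptions(suppress=True,linewidth=220,precision=1)
for n in('wrist','side'):
    d=np.load(n+'3.npz');W=d['W'];M=R.from_rotvec(d['r']).as_matrix()
    t=(W-d['p'])@M*1000
    k=(abs(t[...,0])<50)&(abs(t[...,1])<60)&(t[...,2]>-60)&(t[...,2]<110)
    q=t[k];print(n,len(q))
    for z in range(-40,105,8):
        s=q[abs(q[:,2]-z)<4]
        if len(s)>3: print(z,len(s),'x',np.percentile(s[:,0],[2,98]),'y',np.percentile(s[:,1],[2,50,98]))
E
```

```text
wrist 18190
-40 1237 x [-9.9 14. ] y [-30.7  10.9  29. ]
-32 755 x [-9.7 12.1] y [-24.2   7.9  23. ]
-24 1980 x [-13.8  14.1] y [-24.3  -8.7  22.8]
-16 743 x [-10.9  14.3] y [-25.5  -8.6  23.9]
-8 543 x [-11.7  14.4] y [-24.3  -8.5  22.5]
0 194 x [-13.2  14.5] y [-12.2  -8.5  11.1]
8 182 x [-11.8  14.5] y [-11.8   7.5  10.9]
16 1887 x [-16.8  16. ] y [-8.5 -0.6  7.6]
24 114 x [12.5 16.4] y [-8.6  0.3  8. ]
32 331 x [ 9.4 31.7] y [-13.4 -11.1   9.6]
40 324 x [ 2.4 32. ] y [-15.6  -7.4  11.3]
48 159 x [-5.6 32. ] y [-16.9 -15.   12.4]
56 166 x [-11.9  32.2] y [-18.3 -15.7  14.4]
64 88 x [-17.  32.] y [-19.8 -19.1  -5.5]
72 82 x [-20.4  32.2] y [-21.2 -20.5 -17.6]
80 19 x [-13.7  32.1] y [-21.4 -20.9 -18.3]
side 842
-40 45 x [-2.2 13.4] y [-31.3 -12.9  28.3]
-32 51 x [-10.8  11.8] y [-22.8 -10.9  25.8]
-24 71 x [-13.5  13.6] y [-23.4  -7.6  25.7]
-16 64 x [-12.2  14.3] y [-23.7  -7.   25.6]
-8 47 x [-10.4  13.9] y [-23.2  -7.3  25.3]
0 28 x [-10.1  14.1] y [-15.2  -7.2  18.5]
8 26 x [-8.8 14.4] y [-10.3  -7.2  13.1]
16 68 x [-16.8  15.9] y [-8.7  0.6 13.1]
24 23 x [ 3.  15.3] y [-8.4  3.3  9.8]
32 33 x [-13.2  31.2] y [-11.4   6.9  11.2]
40 57 x [-11.5  30.6] y [-11.5   0.4  12.6]
48 33 x [-12.5  31.2] y [-12.3   8.3  14.1]
56 37 x [-14.   30.2] y [-15.2  11.1  15.7]
64 16 x [-1.3 30.4] y [-15.6 -13.7  14.5]
72 9 x [-1.9 31.5] y [-19.7 -15.6 -15.2]
80 11 x [-2.6 29.8] y [-19.5 -16.7 -16. ]
```

```bash
python3 - <<'E'
from h import *
s=manip.state();c,S=np.cos(np.pi/6),.5
T=R.from_euler('z',.006)*R.from_matrix(np.array([[0,c,S],[1,0,0],[0,S,-c]]))
v=(T*R.from_rotvec(s['ee_rot']).inv()).as_rotvec();print(v,v/.15,v/.15/12,T.as_rotvec())
E
```

```text
[ 0.08801831 -0.51819489 -0.3175235 ] [ 0.58678875 -3.45463261 -2.11682331] [ 0.04889906 -0.28788605 -0.17640194] [1.92166023 1.93322492 0.51800606]
```

Emit:
apply_moves(
  increments=[
    [[-0.8,0,-0.5,0.1,0.049,-0.288,-0.176],[-0.8,0,-0.86,0,0.049,-0.288,-0.176],[-0.8,0,-0.86,0,0.049,-0.288,-0.176],[-0.8,0,-0.86,0,0.049,-0.288,-0.176],[-0.8,0,-0.86,0,0.049,-0.288,-0.176]],
  ],
)

```text
clock: 12.02
position: [0.4438, 0.185, 0.339]
ee_rot: [1.887, 2.304, 0.232]
wrist_force: [-0.1, -0.2, -1.0]
gripper_width: 0.0237
grip_force: 25.9
```

Emit:
apply_moves(
  increments=[
    [[-0.8,0,-0.86,0,0.049,-0.288,-0.176],[-0.8,0,-0.86,0,0.049,-0.288,-0.176],[-0.8,0,-0.86,0,0.049,-0.288,-0.176],[-0.8,0,-0.86,0,0.049,-0.288,-0.176],[-0.8,0,-0.86,0,0.049,-0.288,-0.176]],
  ],
)

```text
clock: 12.65
position: [0.4438, -0.0296, 0.3391]
ee_rot: [1.918, 2.04, 0.441]
wrist_force: [-0.0, 1.0, -0.3]
gripper_width: 0.0232
grip_force: 25.9
```

Emit:
apply_moves(
  increments=[
    [[-0.8,0,-0.86,-0.3,0.049,-0.288,-0.176],[-0.8,0,-0.86,-0.5,0.049,-0.288,-0.176],[-0.8,0,0,-0.6,0,0,0],[-0.8,0,0,0,0,0,0]],
  ],
)

```text
clock: 13.15
position: [0.443, -0.1141, 0.2674]
ee_rot: [1.926, 1.935, 0.517]
wrist_force: [0.5, 1.2, -0.5]
gripper_width: 0.0237
grip_force: 25.8
```

```bash
cat > m.py <<'E'
from h import *
import sys
np.set_printoptions(suppress=True,linewidth=220,precision=4)
s=manip.state();c=np.cos(np.pi/6)
T=R.from_euler('z',.006)*R.from_matrix(np.array([[0,c,.5],[1,0,0],[0,.5,-c]]))
print(s['clock'],s['position'],'rot err/.15',(T*R.from_rotvec(s['ee_rot']).inv()).as_rotvec()/.15,s['gripper_width'],s['grip_force'],s['wrist_force'],s['joints'])
for zl in (.09,.042): print(zl,'shift/.05',(np.array([.503-.5*zl,-.1146,.12+c*zl])-s['position'])/.05)
p=manip.capture('wrist');W=cloud(p,s);M=R.from_rotvec(s['ee_rot']).as_matrix()
cv2.imwrite('pics/w4.png',p['color'])
t=(W-s['position'])@M*1000
# lip ridge in this view: points of lip top, world
X=W.reshape(-1,3);tt=t.reshape(-1,3)
k=(X[:,2]>.105)&(X[:,2]<.128)&(X[:,0]>.49)&(X[:,0]<.53)
q=X[k];
for y in (-.06,-.08,-.15,-.17):
    a=q[abs(q[:,1]-y)<.003]
    if len(a)>5:
        L=a@np.array([-.5,0,c]);i=L>np.percentile(L,97)-.002;print('lip',y,len(a),a[i].mean(0),'extent x',a[i][:,0].min(),a[i][:,0].max())
E
python3 m.py
```

```text
13.15 [ 0.443  -0.1141  0.2674] rot err/.15 [-0.0176 -0.0275  0.0042] 0.023711993425627537 25.775924026966095 [ 0.5313  1.1925 -0.4504] [-0.6204 -0.1874 -0.5651  0.7604  0.297   1.0115]
0.09 shift/.05 [ 0.2993 -0.0107 -1.3891]
0.042 shift/.05 [ 0.7793 -0.0107 -2.2205]
lip -0.06 49 [ 0.5024 -0.0601  0.1205] extent x 0.5001014726159481 0.5045576018902898
lip -0.08 41 [ 0.5026 -0.0798  0.1201] extent x 0.5005949152965077 0.5046052204010871
```

Emit:
apply_moves(
  increments=[
    [[-0.8,0.15,-0.01,-0.69,0,0,0],[-0.8,0.14,0,-0.69,0,0,0],[-0.8,0,0,0,0,0,0],[-0.8,0,0,0,0,0,0]],
  ],
)

```text
clock: 13.7
position: [0.4599, -0.1151, 0.2028]
ee_rot: [1.918, 1.934, 0.519]
wrist_force: [-0.6, 0.1, -1.4]
gripper_width: 0.023
grip_force: 25.8
```

```bash
python3 m.py; python3 - <<'E'
from h import *
a=cv2.imread('pics/w4.png');p=manip.capture('side')['color']
cv2.imwrite('pics/h5.png',cv2.resize(np.hstack([a,cv2.resize(p[80:230,250:400],(400,400),interpolation=cv2.INTER_CUBIC)]),(800,308)))
E
```

```text
13.7 [ 0.4599 -0.1151  0.2028] rot err/.15 [ 0.0078  0.0101 -0.0117] 0.02296717911836052 25.782240629196167 [-0.577   0.061  -1.3767] [-0.5938 -0.1189 -0.7025  0.541   0.2868  1.0344]
0.09 shift/.05 [-0.0388  0.0101 -0.0981]
0.042 shift/.05 [ 0.4412  0.0101 -0.9295]
lip -0.06 70 [ 0.5022 -0.0599  0.1204] extent x 0.4998915312286092 0.504743915854319
lip -0.08 56 [ 0.5028 -0.08    0.1203] extent x 0.5005879845561603 0.5048787283923074
```

View pics/h5.png

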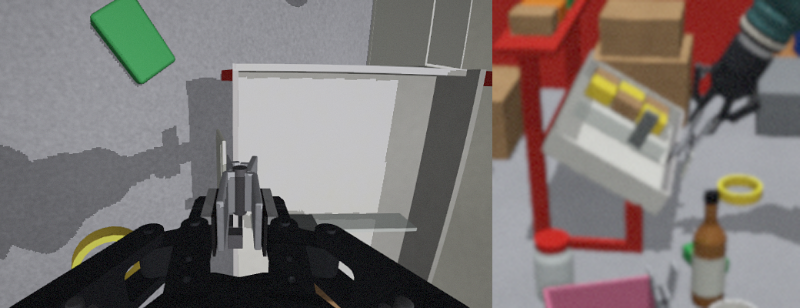

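The wrist image shows the lip (col ~236) running between the jaws, with the card (col 220) outside the tray. The tool is 4 mm too far back, so I'll correct that and then lower along the lip.

Emit:
apply_moves(
  increments=[
    [[-0.8,-0.074,0,-0.043,0,0,0],[-0.8,0.15,0,-0.26,0,0,0],[-0.8,0.15,0,-0.26,0,0,0],[-0.8,0.1,0,-0.17,0,0,0],[-0.8,0,0,0,0,0,0]],
  ],
)

```text
clock: 14.42
position: [0.4754, -0.115, 0.164]
ee_rot: [1.921, 1.935, 0.518]
wrist_force: [-0.6, 0.6, -0.5]
gripper_width: 0.0234
grip_force: 25.8
```

```bash
python3 m.py
```

```text
14.425 [ 0.4754 -0.115   0.164 ] rot err/.15 [-0.0016 -0.0046 -0.0061] 0.02339448863858478 25.77873319387436 [-0.6264  0.5772 -0.4614] [-0.5679 -0.0521 -0.7653  0.4071  0.2752  1.0594]
0.09 shift/.05 [-0.3481  0.0079  0.6792]
0.042 shift/.05 [ 0.1319  0.0079 -0.1522]
lip -0.06 91 [ 0.5025 -0.06    0.1201] extent x 0.4998453552609264 0.504865620648263
lip -0.08 89 [ 0.5026 -0.0801  0.1205] extent x 0.5001194478876139 0.5048955406666684
lip -0.17 53 [ 0.503  -0.1701  0.12  ] extent x 0.500812802050424 0.5051653960047588
```

Emit:
apply_moves(
  increments=[
    [[-0.8,0.05,0,-0.05,0,0,0],[-0.8,0.03,0,-0.052,0,0,0],[-0.8,0,0,0,0,0,0]],
  ],
)

```text
clock: 14.85
position: [0.4795, -0.1151, 0.1591]
ee_rot: [1.921, 1.934, 0.518]
wrist_force: [-0.4, -0.5, -1.1]
gripper_width: 0.0232
grip_force: 25.8
```

Emit:
apply_moves(
  increments=[
    [[-0.8,0.03,0,-0.052,0,0,0],[-0.8,0,0,0,0,0,0]],
  ],
)

```text
clock: 15.1
position: [0.4812, -0.1152, 0.1566]
ee_rot: [1.921, 1.934, 0.518]
wrist_force: [-1.3, -0.3, 1.2]
gripper_width: 0.0231
grip_force: 26.0
```

Emit:
apply_moves(
  increments=[
    [[-0.8,0.02,0,-0.035,0,0,0],[-0.8,0,0,0,0,0,0]],
  ],
)

```text
clock: 15.35
position: [0.4823, -0.1154, 0.1558]
ee_rot: [1.92, 1.933, 0.518]
wrist_force: [-15.9, -0.3, 20.1]
gripper_width: 0.0234
grip_force: 29.2
```

Emit:
apply_moves(
  increments=[
    [[-0.8,0.01,0,-0.017,0,0,0],[-0.8,0,0,0,0,0,0]],
  ],
)

```text
clock: 15.6
position: [0.4827, -0.1156, 0.1553]
ee_rot: [1.919, 1.932, 0.518]
wrist_force: [-20.8, 0.7, 27.3]
gripper_width: 0.0238
grip_force: 30.8
```

The throat bar is seated on the lip, at about 34 N along it. Releasing.

Emit:
apply_moves(
  increments=[
    [[-0.8,-0.006,0,0.01,0,0,0],[-0.3,0,0,0,0,0,0],[-0.1,0,0,0,0,0,0],[0.1,0,0,0,0,0,0],[0.4,0,0,0,0,0,0]],
  ],
)

```text
clock: 16.23
position: [0.4822, -0.1151, 0.1544]
ee_rot: [1.921, 1.934, 0.518]
wrist_force: [1.0, 0.6, -1.0]
gripper_width: 0.0593
grip_force: 0.0
```

Emit:
apply_moves(
  increments=[
    [[0.6,0,0,0,0,0,0],[0.6,0,0,0,0,0,0],[0.6,-0.25,0,0.43,0,0,0],[0.6,-0.5,0,0.86,0,0,0],[0.6,-0.5,0,0.86,0,0,0]],
  ],
)

```text
clock: 16.85
position: [0.4188, -0.1147, 0.2631]
ee_rot: [1.921, 1.935, 0.518]
wrist_force: [0.5, -1.5, -0.4]
gripper_width: 0.0683
grip_force: 0.0
```

Emit:
apply_moves(
  increments=[
    [[0.6,-0.5,0,0.86,0,0,0],[0.6,0,0,0,0,0,0],[0.6,0,0,0,0,0,0]],
  ],
)

```text
clock: 17.23
position: [0.3947, -0.1152, 0.3046]
ee_rot: [1.921, 1.934, 0.518]
wrist_force: [0.4, -0.3, -1.0]
gripper_width: 0.0684
grip_force: 0.0
```

```bash
python3 - <<'E'
from h import *
np.set_printoptions(suppress=True,linewidth=220,precision=4)
s=manip.state();c=np.cos(np.pi/6);Q=[]
print(s['clock'],s['position'],s['wrist_force'],s['gripper_width'])
for n in('wrist','top'):
    p=manip.capture(n);X=cloud(p,s).reshape(-1,3)-[.5027,0,.12]
    l=np.c_[X[:,0]*c+X[:,2]*.5,X[:,1],-X[:,0]*.5+X[:,2]*c]
    l=l[(abs(l[:,0])<.04)&(l[:,1]>-.16)&(l[:,1]<-.07)]
    for z in np.arange(-.04,.08,.01):
        q=l[abs(l[:,2]-z)<.004]
        if len(q)>4: print(n,round(z,3),len(q),'x',np.percentile(q[:,0],[2,98]),'y',np.percentile(q[:,1],[2,98]))
    h=l[l[:,2]>.03];print(n,'clip y mid',np.percentile(h[:,1],[1,99]).mean(),'ztop',np.percentile(h[:,2],98))
    Q.append(p['color'] if n=='wrist' else cv2.resize(p['color'][130:250,360:480],(400,400),interpolation=cv2.INTER_CUBIC))
cv2.imwrite('pics/h6.png',cv2.resize(np.hstack(Q),(800,308)))
E
python3 chk.py
```

```text
17.225 [ 0.3947 -0.1152  0.3046] [ 0.3934 -0.3278 -0.9729] 0.06837381466612164
wrist -0.04 1602 x [0.0033 0.0396] y [-0.1579 -0.0714]
wrist -0.03 10 x [-0.0096 -0.0074] y [-0.1465 -0.0825]
wrist -0.01 13 x [-0.0091  0.007 ] y [-0.1022 -0.0826]
wrist 0.0 195 x [-0.0072  0.0038] y [-0.1584 -0.071 ]
wrist 0.01 112 x [-0.0113 -0.004 ] y [-0.1477 -0.0831]
wrist 0.02 10 x [-0.0066  0.0064] y [-0.102  -0.0987]
wrist 0.03 626 x [-0.0096  0.0095] y [-0.1314 -0.0993]
wrist 0.04 119 x [-0.0129  0.0117] y [-0.1292 -0.101 ]
wrist 0.05 123 x [-0.0149  0.0149] y [-0.1286 -0.1011]
wrist 0.06 133 x [-0.0166  0.016 ] y [-0.129  -0.1011]
wrist 0.07 335 x [-0.0196  0.0198] y [-0.1294 -0.1016]
wrist clip y mid -0.11013911435768575 ztop 0.30926693867102945
top -0.04 332 x [0.0033 0.0396] y [-0.1577 -0.0713]
top -0.03 38 x [0.0027 0.0074] y [-0.1579 -0.0725]
top -0.02 27 x [0.0031 0.0076] y [-0.1574 -0.0734]
top -0.01 48 x [-0.0073  0.0104] y [-0.1588 -0.0719]
top 0.0 64 x [-0.0072  0.0106] y [-0.1574 -0.0713]
top 0.01 30 x [-0.0083  0.0107] y [-0.1387 -0.0875]
top 0.03 45 x [-0.0098  0.015 ] y [-0.1331 -0.1015]
top 0.04 31 x [-0.0123  0.0177] y [-0.1312 -0.1038]
top 0.05 33 x [-0.0141  0.019 ] y [-0.1317 -0.1044]
top 0.06 25 x [-0.0148  0.0212] y [-0.13   -0.1044]
top 0.07 36 x [-0.0173  0.0222] y [-0.1312 -0.1039]
top clip y mid -0.1146097407678948 ztop 0.5716207627146352
17.325 [ 0.3947 -0.1148  0.3038]
wrist 203 -0.20603518827847653 -0.18941991970914626 -0.19755704287839362
wrist 316 -0.20353942105990513 -0.19010982247384983 -0.1963011611467586
top 35 -0.20836472164083092 -0.19210263423256047 -0.20040899963277845
top 31 -0.2059941463104733 -0.19212338003082607 -0.1990619139131381
```

View pics/h6.png

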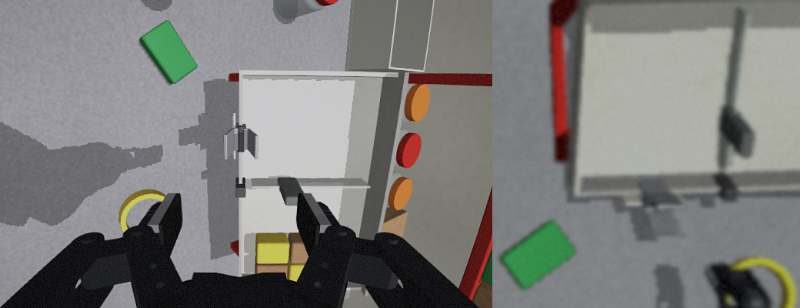

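The clip stands square on the lip at y≈−0.115, seated, with its handle tops at lip z ≈70 mm and the card outside. The tab and saddle line up to about 1 mm, and the robot is clear.

```bash
python3 -c "
from cell import manip
print(manip.close_job())"
```

```text
the job is handed in; nothing more can be done
None
```

I handed the job in at about 17.5 s: the divider lines up with the saddle to about 1 mm, and the card clip is pushed fully down on the lip near the middle of the widened bay, card outside; the robot is clear of everything.

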